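Set the saw gearbox's brush cap to half-way and hold it

TASK

Take the brush cap by its red grip bar out of the grey parking cup, dip the tip of its brush into the open yellow pot, and then fit the cap into the bayonet port of the green gearbox, its lugs down the two slots until the flange lies flush. Turn it clockwise (seen from above) to the green half-way marks, about 40 degrees, without ever taking it on to the lock click at the red marks, and hold it there against the spring: finish while still gripping the cap, fully down at the half-way marks, with the pot left standing and the other things on the table left alone.

Things in the scene. Friction and masses are not known exactly. Their poses are not given: they have to be found in the camera images.
- cap_grip (a point): centre of the brush cap's red grip bar, on the cap's axis; grip it here across its 14 mm width. Bar 50 mm long (x axis), 14 mm wide (y), 48 mm high (z, up), white line along its top. This point is 30 mm above the underside of the cap's flange. At the start the cap stands upright in the parking cup
- cap: the whole cap, 0.10 to 0.19 kg, same after half a turn; origin on its axis at the underside of the black flange (72 mm across, 6 mm thick, two white nubs on the x axis out to 42.5 mm). Below: neck 34 mm across, 16 mm long, two brass lugs on the x axis (10 mm wide, 6 mm high, reaching 27 mm from the axis, tops 10 mm below the flange), then a brush 14 mm across
- cap_tip (a point): tip of the cap's brush, on the axis, 90 mm below the bar centre (60 mm below the flange's underside)
- parking_cup: fixed grey round cup, 84 mm across outside, 64 mm inside, 72 mm high, on whose rim the cap's flange rests at the start; origin at the centre of its underside
- pot_rim (a point): centre of the mouth of the small open yellow pot, 72 mm across outside, 64 mm inside, 50 mm high, inner floor 45 mm below the mouth; loose, 0.35 kg
- port (a point): centre of the bayonet port at the gearbox's top face, z up. Bore 40 mm across in a 5 mm lip, with two slots along the x axis, 16 mm wide, reaching 30 mm from the axis: the cap's lugs pass down these freely. Same after half a turn. With the cap home its flange lies flush on the top, the bar centre 30 mm above this point. Once down, the cap turns only clockwise from above
- gearbox: fixed green gearbox, 150 mm (x) by 130 mm (y), 85 mm high, aluminium top; origin under the port. On the top, 58 mm from the port's axis, two green marks show the half-way angle of the bar (0.67 rad, 38 degrees clockwise of the slots) and two red ones the lock (1.35 rad). Red spring pawls, 8 mm high, 43 mm from the axis, touch the nubs from about 1.2 rad and click past at 1.35
- carrier (a joint): sprung ring inside the port that the lugs push round: 0 with the slots clear, growing clockwise from above, stop at 1.45 rad. With the play between lugs and ring it reads 0.1 to 0.2 rad less than the cap has turned. A weak spring (about 0.1 N m at half-way) turns it and the cap back when let go
- oil_bottle: bystander: blue closed bottle, 56 mm across, 150 mm tall; leave alone
- wrench: bystander: steel wrench lying flat; leave alone
- screwdriver: bystander: screwdriver lying flat; leave alone
- push_block: bystander: wooden push block, 220 x 70 x 70 mm; leave alone
- tape_measure: bystander: yellow tape measure, 65 x 34 x 62 mm; leave alone
- wax_can: bystander: red closed can, 84 mm across, 60 mm tall; leave alone
- mitre_gauge: bystander: black mitre gauge with a 300 mm steel bar and an upright knob, 75 mm tall; leave alone
Not all that is in view belongs to the job. Leave any blue or pink look-alike of the part that bears pot_rim alone.

How it is judged:
By the outcome, as a careful person would: the job done as asked, in the order asked, and still so for the second after the job is handed in, while the arm keeps its last pose, push and grip.
It also fails if it takes over 51 s, if anything falls off the work surface, if the arm or the gripper's body presses on something with over 40 N, if the wrist force passes 120 N, or if a joint passes its speed limit or range.

ROBOT

A 6-joint arm with a two-finger parallel gripper is mounted at the origin on the work surface. World frame = base frame: x ahead of the robot, y to its left, z up, the work surface at z = 0. Lengths are in m, angles in rad, forces in N, time in s.
With the tool pointing down it reaches from about 0.2 to 0.875 m from the base axis. Payload 3.4 kg.
Tool frame: the origin (TCP) lies midway between the tips of the shut fingers; the grasp point (between the pads) lies r.grip_point_offset behind it (r.grip_point_offset is the distance from the TCP to the grasp point, in m); z points along the fingers, y is the line along which they close (so a half turn about z gives the same grasp; the last joint's range is limited). The gripper opens to 94 mm and grips with 3 to 60 N. Pads are 16 mm wide; open, the fingers measure 119 mm over their backs; the gripper's body (75 mm by 177 mm) begins 78 mm behind the grasp point.
Start: joints at [1.109, 0.276, 1.505, -0, 1.361, -0.121], TCP at [0.192, 0.542, 0.205] pointing down, gripper open.
Joint ranges: [-2.89, 2.89], [-0.75, 2.08], [0.22, 2.7], [-1.18, 4.32], [0.11, 2.71], [-2.7, 2.7]. Speed limits (rad/s): [2.57, 2.57, 3.14, 3.14, 3.14, 3.14].

INTERFACE

Orientations are given as a rotation vector (axis times angle).
In Python, from rig import r gives the robot as it stands. The module is installed in compiled form; this text tells all that it offers.
- The arm moves only by the tool arm_command, never from a script. Its argument "series" is a list of rows, each an object of numbers: "tx", "ty", "tz": the shift along the tool's x, y, z in units of 50 mm (1.0 is 50 mm); "ax", "ay", "az": the turn, a rotation vector about the tool's x, y, z in units of 8 degrees (1.0 is 8 degrees); "claw": the finger opening in mm, from 0 to 94. A call has 1 to 10 rows; each row is the pose to reach, as a shift and turn from the pose commanded when the call began, along the tool's axes at that moment; what a row does not reach only later rows make up. A row lasts 1/10 s, in which the tool goes at most 50 mm and 8.59 degrees, less where a joint would pass 70% of its speed; a pose out of reach is approached as far as the arm can. A call with a gripper value outside its range is refused whole. The fingers move at their own pace and stop on an object; "force" is the grip in N (left out, the last holds). Time passes only in rows, so rows that repeat a pose let the fingers close. It gives the time, the measured TCP pose, the force, the opening and the grip force at its end, in the units of the state.
- r.observe(): the state, without advancing time (a new reading comes with each control period).
- r.grab_frame(name): name is "scene" or "top"; returns the picture (420x560x3 uint8, red, green, blue); there is no depth.
- r.camera_model(name): a dict with "fx", "fy", "cx", "cy" (pixels), "R" (3x3) and "t" (3): a world point X has camera coordinates R X + t. Camera axes: x right, y down, z forward; pixel columns grow to the right and rows downward; lengths in m; the calibration is good to about 2 mm. A picture is of the moment at which its call begins. camera_model takes no time and is no camera call.
- r.close_job(): hands the job in; it is judged then, once.
Trained networks look in the newest picture that a camera, given by its name, has taken for a name from the list of things; names that differ only in an ending like _2 or _b are one class to them, and where a whole thing is asked for, a point or a joint stands for the part that bears it (a point fixed in the world has none). Each returns a list of dicts, best first, with "conf" (0 to 1); they miss things now and then, are a little off and sometimes report something else, mostly with a low value. They report only what shows in the picture. A call takes as long as a camera call. They do not tell look-alikes from the thing itself.
- r.look_for(name, camera): "extent" ([left, top, right, bottom] in pixels, round what is visible of it).
The state is a dict: "time_s": time; "joint_positions": joint angles; "dq": joint speeds; "joint_torque": joint torques, N m; "tcp_pos": TCP position; "tool_rot": TCP orientation; "force": force on the tool from outside, world axes, zero at the start; "ft_torque": the same for the moment, N m; "gripper_width": finger opening in m; "finger_force": force on a finger pad.
Only numpy, scipy, OpenCV 4.12 (cv2) and the standard library are available. Lean on these libraries where they do the work, as an engineer would, in place of code of your own. Each camera call takes 0.05 s, during which the arm holds its last target. There are 200 camera calls.

## Working session

There is one attempt and no reset: what is moved stays moved. The work goes in short steps, Python scripts to look and compute and a tool call to move; the robot and the scene stay as the last step left them, time stands still between calls to the robot, and variables do not carry over. Pictures are saved under pics/ and viewed, at most 10 in all, crops included, and the job is handed in when it is done.

Besides the shell and the picture viewer there is one more tool, called as name([rows], argument=value, ...), one row to a line, values as JSON. arm_command: Moves the arm, as the interface text tells. Its arguments: {"type":"object","properties":{"series":{"type":"array","items":{"type":"object","properties":{"tx":{"type":"number"},"ty":{"type":"number"},"tz":{"type":"number"},"ax":{"type":"number"},"ay":{"type":"number"},"az":{"type":"number"},"claw":{"type":"number"}}}},"force":{"type":"number"}},"required":["series"]}

```bash
mkdir -p pics
cat > h.py <<'E'
import numpy as np, cv2
from rig import r
def save(cam,name,box=None,s=1):
    im=r.grab_frame(cam)[:,:,::-1]
    if box: im=im[box[1]:box[3],box[0]:box[2]]
    cv2.imwrite('pics/'+name,cv2.resize(im,None,fx=s,fy=s,interpolation=cv2.INTER_CUBIC))
def back(cam,u,v,z):
    m=r.camera_model(cam);R=np.array(m['R']);t=np.array(m['t'])
    d=R.T@np.array([(u-m['cx'])/m['fx'],(v-m['cy'])/m['fy'],1]);c=-R.T@t
    return c+d*(z-c[2])/d[2]
def proj(cam,X):
    m=r.camera_model(cam);p=np.array(m['R'])@np.array(X)+np.array(m['t'])
    return np.array([m['fx']*p[0]/p[2]+m['cx'],m['fy']*p[1]/p[2]+m['cy']])
E
python3 - <<'E'
from h import *
a=r.grab_frame('top');b=r.grab_frame('scene')
cv2.imwrite('pics/top.png',a[:,:,::-1]);cv2.imwrite('pics/scene.png',b[:,:,::-1])
for n in ['cap_grip','cap','pot_rim','parking_cup','gearbox']:
  for c in ['top','scene']:
    print(n,c,[(np.round(d['extent']),round(d['conf'],2)) for d in r.look_for(n,c)][:4])
for c in ['top','scene']:
  m=r.camera_model(c);R=np.array(m['R']);print(c,m['fx'],-R.T@m['t'],R[2])
print(r.observe(),r.grip_point_offset)
E
```

```text
cap_grip top [(array([284., 204., 310., 227.]), 0.92), (array([333., 236., 354., 258.]), 0.62)]
cap_grip scene [(array([260., 184., 288., 213.]), 0.87), (array([198., 243., 232., 291.]), 0.74)]
cap top [(array([285., 205., 308., 224.]), 0.9)]
cap scene [(array([259., 187., 285., 213.]), 0.92)]
pot_rim top [(array([332., 236., 356., 261.]), 0.91), (array([352., 267., 377., 295.]), 0.84), (array([106., 163., 162., 249.]), 0.22)]
pot_rim scene [(array([189., 166., 212., 196.]), 0.71), (array([208., 189., 229., 213.]), 0.58), (array([205., 205., 228., 242.]), 0.56), (array([325., 170., 372., 226.]), 0.38)]
parking_cup top [(array([283., 216., 310., 233.]), 0.45)]
parking_cup scene [(array([258., 209., 290., 240.]), 0.86)]
gearbox top [(array([199., 210., 254., 264.]), 0.77)]
gearbox scene [(array([327., 169., 369., 228.]), 0.69)]
top 416.8016129034265 [0.32550849 0.0039971  1.37628021] [ 0.19184914 -0.00319595 -0.98141922]
scene 477.2032904857093 [ 1.59452805 -0.10388973  0.91701182] [-0.7607125   0.07940061 -0.64421427]
{'time_s': 0.6, 'joint_positions': array([ 1.10898004e+00,  2.75843538e-01,  1.50491970e+00, -1.41087708e-05,
        1.36069374e+00, -1.20977695e-01]), 'dq': array([ 0.00218434, -0.0007077 , -0.00146368, -0.00124783,  0.00012196,
       -0.00012742]), 'joint_torque': array([-1.15459799e-03, -4.04212546e+01, -2.37390733e+01,  6.99977414e-02,
        2.53157679e-02, -6.45005031e-06]), 'tcp_pos': array([0.19221785, 0.54194399, 0.20551738]), 'tool_rot': array([5.32786840e-01, 3.09603207e+00, 1.97901726e-04]), 'force': array([-0.7464166 ,  0.81435274,  0.54570283]), 'ft_torque': array([-0.03197567,  0.07730364, -0.03480003]), 'finger_force': 0.0, 'gripper_width': 0.09418882979767079} 0.0188
```

View pics/top.png

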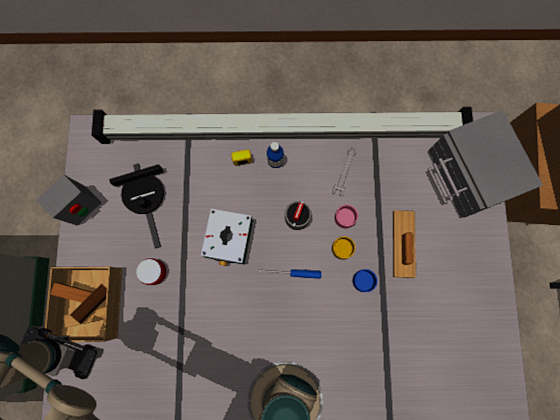

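View pics/scene.png

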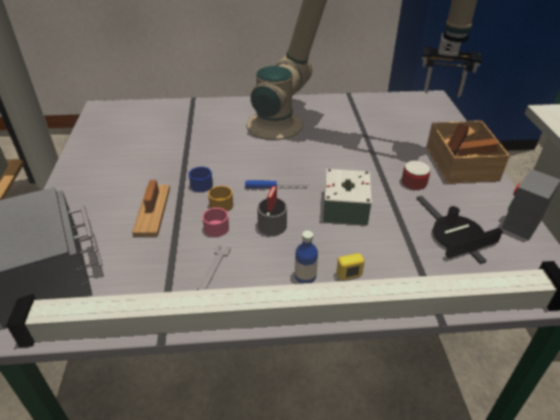

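Run:
```python
from h import *
im=r.grab_frame('top');b=r.grab_frame('scene')
cv2.imwrite('pics/c1.png',np.hstack([cv2.resize(im[200:275,192:262,::-1],(392,420),interpolation=cv2.INTER_CUBIC),cv2.resize(im[195:265,280:345,::-1],(390,420),interpolation=cv2.INTER_CUBIC)]))
cv2.imwrite('pics/c2.png',np.hstack([cv2.resize(b[160:230,318:380,::-1],(372,420),interpolation=cv2.INTER_CUBIC),cv2.resize(b[175:245,230:300,::-1],(420,420),interpolation=cv2.INTER_CUBIC)]))
# gearbox face
g=im.astype(int)
m=((g.min(2)>150)).astype(np.uint8); k=np.zeros_like(m);k[205:268,195:260]=1;m*=k
c=max(cv2.findContours(m,0,1)[0],key=cv2.contourArea)
box=cv2.boxPoints(cv2.minAreaRect(c));W=np.array([back('top',u,v,.085)[:2] for u,v in box]);print('face',box,W,W.mean(0),np.linalg.norm(np.diff(W,axis=0),axis=1))
e=W[1]-W[0];print('angs',np.degrees(np.arctan2(e[1],e[0])))
for nm,f,x0,x1,y0,y1,z in [('red',(g[...,0]>120)&(g[...,1]<70),284,314,198,232,.126),('yel',(g[...,0]>140)&(g[...,1]>100)&(g[...,2]<90),328,358,232,264,.05)]:
    q=np.zeros(f.shape,bool);q[y0:y1,x0:x1]=1;ys,xs=np.nonzero(f&q);P=np.array([back('top',u,v,z)[:2] for u,v in zip(xs,ys)])
    w,V=np.linalg.eigh(np.cov(P.T));print(nm,len(P),xs.mean(),ys.mean(),P.mean(0),(P.min(0)+P.max(0))/2,np.degrees(np.arctan2(V[1,1],V[0,1])),np.sqrt(w*12))
```

```text
face [[200.51256 254.51859]
 [209.64796 207.31898]
 [250.34908 215.1966 ]
 [241.21367 262.39618]] [[0.44234707 0.25606469]
 [0.59110775 0.23153786]
 [0.56468686 0.10274424]
 [0.4170126  0.12997412]] [0.50378857 0.18008023] [0.15076904 0.1314757  0.15016376]
angs -9.362381421834664
red 43 298.04651162790697 210.30232558139534 [ 0.571095   -0.04611225] [ 0.5720885  -0.04598925] 160.0566838983183 [0.01849751 0.05238914]
yel 307 343.3843648208469 247.50488599348535 [ 0.46393417 -0.19178968] [ 0.46723358 -0.19537235] -166.52041777726018 [0.05711418 0.05936789]
```

View pics/c1.png

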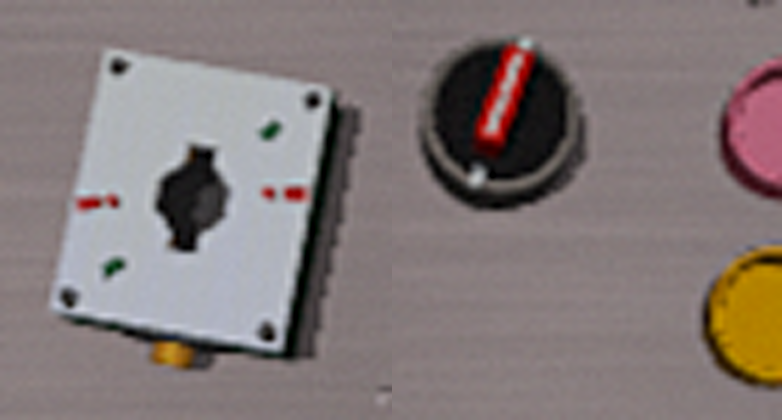

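View pics/c2.png

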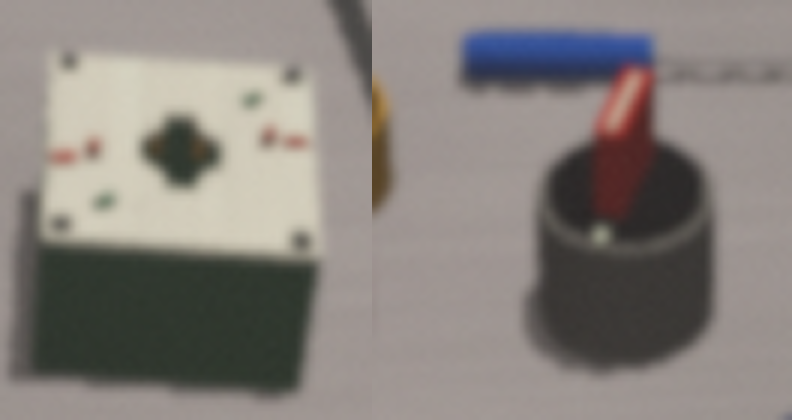

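Top crops: the red bar on the black-flanged cap is at top pixel (299,211) in the grey cup, with nubs at about (302.5,202) and (294,224). The port is at (226,235), with its slots along the gearbox's long axis and green marks clockwise of them. The yellow pot is at (343,248). Possible mistakes are the pink pot (346,216), the blue pot (365,281), and the red things at wax can (151,271) and pawls. I choose the bar in the grey cup, the yellow pot and the green gearbox.

Run:
```python
from h import *
n1=back('top',302.5,202.2,.076);n2=back('top',294,224.3,.076);print('nubs',n1,n2,(n1+n2)/2,np.degrees(np.arctan2(*(n1-n2)[1::-1])),np.linalg.norm(n1-n2))
print('port',back('top',225.9,235.2,.085))
for p in [(118,67),(313,100),(68,297),(267,331)]: print(back('top',p[0]/5.6+192,p[1]/5.6+200,.085)[:2])
# scene checks
s=(318,160)
print('port sc',back('scene',180/6+318,151/6+160,.085))
for p in [(69,61),(293,75),(60,223),(301,240)]: print('sc',back('scene',p[0]/6+318,p[1]/6+160,.085)[:2])
t1=np.array([638,70])/6;t2=np.array([607,130])/6
f=lambda p,z:back('scene',p[0]-62+230,p[1]+175,z)
a=f(t1,.126);b=f(t2,.126);print('bar sc',a,b,(a+b)/2,np.degrees(np.arctan2(*(a-b)[1::-1])))
# pots: rim circles via hull, in both
for cam in ['top','scene']:
    g=cv2.cvtColor(r.grab_frame(cam),cv2.COLOR_RGB2HSV)
    m=cv2.inRange(g,(12,120,60),(32,255,255))
    x0,y0,x1,y1=(328,232,360,265) if cam=='top' else (203,183,236,214)
    k=np.zeros_like(m);k[y0:y1,x0:x1]=1
    ys,xs=np.nonzero(m*k);print(cam,xs.min(),xs.max(),ys.min(),ys.max(),back(cam,(xs.min()+xs.max())/2,(ys.min()+ys.max())/2,.045))
o=r.observe();print(o['tcp_pos'])
from scipy.spatial.transform import Rotation as Ro
print(Ro.from_rotvec(o['tool_rot']).as_matrix().round(3))
```

```text
nubs [ 0.60711796 -0.0627364   0.076     ] [ 0.53593391 -0.03461394  0.076     ] [ 0.57152594 -0.04867517  0.076     ] -21.557337066794652 0.07653784180400516
port [0.50186432 0.17862783 0.085     ]
[0.57605836 0.22037019]
[0.55624138 0.11041724]
[0.44683255 0.24496806]
[0.42715385 0.13481614]
port sc [0.50812403 0.18102856 0.085     ]
sc [0.42968464 0.13916746]
sc [0.44975952 0.2495024 ]
sc [0.55934753 0.11434608]
sc [0.58027456 0.22456461]
bar sc [ 0.55365346 -0.03612988  0.126     ] [ 0.59662398 -0.05290113  0.126     ] [ 0.57513872 -0.04451551  0.126     ] 158.6794660526125
top 332 355 236 259 [ 0.46442625 -0.19289853  0.045     ]
scene 209 231 186 209 [ 0.48774685 -0.19133765  0.045     ]
[0.19220339 0.54197818 0.20553296]
[[-0.942  0.334  0.   ]
 [ 0.334  0.942  0.   ]
 [-0.     0.    -1.   ]]
```

arm_command([
  {"tx": -1,"ty": -0.77},
  {"tx": -1.5,"ty": -1.15},
  {"tx": -2.1,"ty": -1.6},
  {"tx": -2.8,"ty": -2.15},
  {"tx": -3.5,"ty": -2.7},
  {"tx": -4.2,"ty": -3.2},
  {"tx": -4.9,"ty": -3.8},
  {"tx": -5.6,"ty": -4.3},
  {"tx": -6.3,"ty": -4.85},
  {"tx": -7,"ty": -5.4},
], force=30)

```text
$.series[0]: bad value
```

arm_command([
  {"tx": -0.7,"ty": -0.54,"tz": 0,"ax": 0,"ay": 0,"az": 0,"claw": 94},
  {"tx": -1.4,"ty": -1.08,"tz": 0,"ax": 0,"ay": 0,"az": 0,"claw": 94},
  {"tx": -11.1,"ty": -8.55,"tz": 0,"ax": 0,"ay": 0,"az": 0.19,"claw": 94},
  {"tx": -11.1,"ty": -8.55,"tz": 0,"ax": 0,"ay": 0,"az": 0.19,"claw": 94},
  {"tx": -11.1,"ty": -8.55,"tz": 0,"ax": 0,"ay": 0,"az": 0.19,"claw": 94},
  {"tx": -11.1,"ty": -8.55,"tz": 0,"ax": 0,"ay": 0,"az": 0.19,"claw": 94},
  {"tx": -11.1,"ty": -8.55,"tz": 0,"ax": 0,"ay": 0,"az": 0.19,"claw": 94},
  {"tx": -11.1,"ty": -8.55,"tz": 0,"ax": 0,"ay": 0,"az": 0.19,"claw": 94},
  {"tx": -11.1,"ty": -8.55,"tz": 0,"ax": 0,"ay": 0,"az": 0.19,"claw": 94},
  {"tx": -11.1,"ty": -8.55,"tz": 0,"ax": 0,"ay": 0,"az": 0.19,"claw": 94},
], force=30)

```text
time_s: 1.8
tcp_pos: [0.4581, 0.1299, 0.2058]
tool_rot: [0.574, 3.088, 0.001]
force: [1.5, 0.8, 0.5]
gripper_width: 0.0937
finger_force: 0.0
```

arm_command([
  {"tx": -3.4,"ty": -2.45,"tz": 0,"ax": 0,"ay": 0,"az": 0,"claw": 70},
  {"tx": -3.4,"ty": -2.45,"tz": 0,"ax": 0,"ay": 0,"az": 0,"claw": 70},
  {"tx": -3.4,"ty": -2.45,"tz": 0,"ax": 0,"ay": 0,"az": 0,"claw": 70},
  {"tx": -3.4,"ty": -2.45,"tz": 0,"ax": 0,"ay": 0,"az": 0,"claw": 70},
  {"tx": -3.4,"ty": -2.45,"tz": 0,"ax": 0,"ay": 0,"az": 0,"claw": 70},
  {"tx": -3.4,"ty": -2.45,"tz": 0,"ax": 0,"ay": 0,"az": 0,"claw": 70},
  {"tx": -3.4,"ty": -2.45,"tz": 0,"ax": 0,"ay": 0,"az": 0,"claw": 70},
  {"tx": -3.4,"ty": -2.45,"tz": 0,"ax": 0,"ay": 0,"az": 0,"claw": 70},
])

```text
time_s: 2.6
tcp_pos: [0.5709, -0.042, 0.2056]
tool_rot: [-0.571, -3.089, -0.001]
force: [1.0, 0.9, 0.4]
gripper_width: 0.0701
finger_force: 0.0
```

```bash
cat >> h.py <<'E'
from scipy.spatial.transform import Rotation as Ro
def state(goal=None,yaw=None):
    o=r.observe();M=Ro.from_rotvec(o['tool_rot']).as_matrix();p=o['tcp_pos']
    y=np.degrees(np.arctan2(M[1,0],M[0,0]))
    print('t',o['time_s'],'tcp',p.round(4),'yaw',round(y,2),'tilt',M[:,2].round(3),'F',o['force'].round(1),'T',o['ft_torque'].round(2),'w',round(o['gripper_width'],4),'q',o['joint_positions'].round(2))
    if goal is not None: print('t units',(M.T@(np.array(goal)-p)/.05).round(3))
    if yaw is not None: print('az units',round(-(((yaw-y)+90)%180-90)/8,3))
E
python3 - <<'E'
from h import *
state([.5725,-.0465,.085],159)
b=r.grab_frame('scene')
cv2.imwrite('pics/c3.png',cv2.resize(b[120:260,200:360,::-1],None,fx=4,fy=4,interpolation=cv2.INTER_CUBIC))
E
```

```text
t 2.6 tcp [ 0.5709 -0.042   0.2056] yaw 159.05 tilt [-0.001  0.001 -1.   ] F [1.  0.9 0.4] T [0.01 0.03 0.03] w 0.0701 q [-0.2   0.27  1.51  0.    1.36 -1.4 ]
t units [-0.065 -0.075  2.412]
az units 0.006
```

View pics/c3.png

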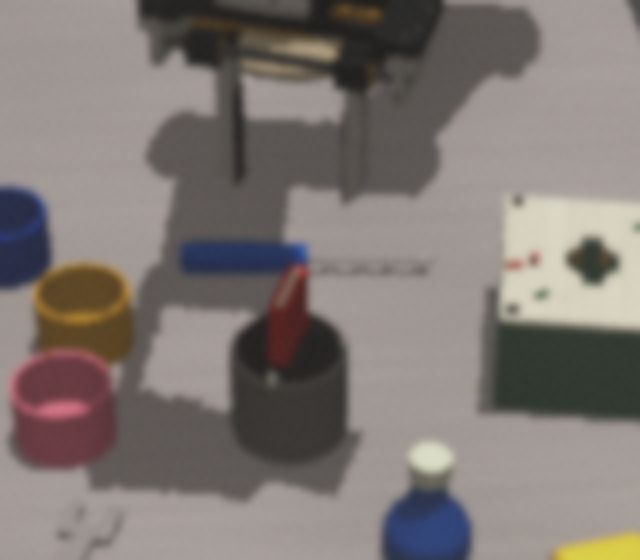

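The crop shows the fingers at (238,185) and (350,200), straddling the red bar at (288,310) in the grey cup. I'll descend.

arm_command([
  {"tx": -0.06,"ty": -0.07,"tz": 0.6,"ax": 0,"ay": 0,"az": 0,"claw": 60},
  {"tx": -0.06,"ty": -0.07,"tz": 1.2,"ax": 0,"ay": 0,"az": 0,"claw": 60},
  {"tx": -0.06,"ty": -0.07,"tz": 1.7,"ax": 0,"ay": 0,"az": 0,"claw": 60},
  {"tx": -0.06,"ty": -0.07,"tz": 2.1,"ax": 0,"ay": 0,"az": 0,"claw": 60},
  {"tx": -0.06,"ty": -0.07,"tz": 2.35,"ax": 0,"ay": 0,"az": 0,"claw": 60},
  {"tx": -0.06,"ty": -0.07,"tz": 2.4,"ax": 0,"ay": 0,"az": 0,"claw": 60},
  {"tx": -0.06,"ty": -0.07,"tz": 2.4,"ax": 0,"ay": 0,"az": 0,"claw": 60},
])

```text
time_s: 3.35
tcp_pos: [0.5736, -0.0475, 0.0859]
tool_rot: [0.572, 3.089, 0.0]
force: [0.9, -0.2, 0.9]
gripper_width: 0.0603
finger_force: 0.0
```

arm_command([
  {"tx": 0,"ty": 0,"tz": 0,"ax": 0,"ay": 0,"az": 0,"claw": 30},
  {"tx": 0,"ty": 0,"tz": 0,"ax": 0,"ay": 0,"az": 0,"claw": 18},
  {"tx": 0,"ty": 0,"tz": 0,"ax": 0,"ay": 0,"az": 0,"claw": 8},
  {"tx": 0,"ty": 0,"tz": 0,"ax": 0,"ay": 0,"az": 0,"claw": 2},
  {"tx": 0,"ty": 0,"tz": 0,"ax": 0,"ay": 0,"az": 0,"claw": 2},
  {"tx": 0,"ty": 0,"tz": 0,"ax": 0,"ay": 0,"az": 0,"claw": 2},
  {"tx": 0,"ty": 0,"tz": 0,"ax": 0,"ay": 0,"az": 0,"claw": 2},
  {"tx": 0,"ty": 0,"tz": 0,"ax": 0,"ay": 0,"az": 0,"claw": 2},
], force=40)

```text
time_s: 4.15
tcp_pos: [0.5737, -0.0478, 0.0856]
tool_rot: [0.574, 3.088, 0.001]
force: [1.1, 1.0, 1.0]
gripper_width: 0.0137
finger_force: 40.0
```

Run:
```python
from h import *
state()
```

```text
t 4.15 tcp [ 0.5737 -0.0478  0.0856] yaw 158.94 tilt [ 0.  0. -1.] F [1.1 1.  1. ] T [ 0.09 -0.02  0.  ] w 0.0137 q [-0.2   0.37  1.69  0.    1.09 -1.41]
```

arm_command([
  {"tx": 0,"ty": 0,"tz": -0.3,"ax": 0,"ay": 0,"az": 0,"claw": 2},
  {"tx": 0,"ty": 0,"tz": -0.7,"ax": 0,"ay": 0,"az": 0,"claw": 2},
  {"tx": 0,"ty": 0,"tz": -1.2,"ax": 0,"ay": 0,"az": 0,"claw": 2},
  {"tx": 0,"ty": 0,"tz": -1.7,"ax": 0,"ay": 0,"az": 0,"claw": 2},
  {"tx": 0,"ty": 0,"tz": -2.2,"ax": 0,"ay": 0,"az": 0,"claw": 2},
  {"tx": 0,"ty": 0,"tz": -2.5,"ax": 0,"ay": 0,"az": 0,"claw": 2},
  {"tx": 0,"ty": 0,"tz": -2.6,"ax": 0,"ay": 0,"az": 0,"claw": 2},
  {"tx": 0,"ty": 0,"tz": -2.6,"ax": 0,"ay": 0,"az": 0,"claw": 2},
])

```text
time_s: 4.95
tcp_pos: [0.5734, -0.0481, 0.2155]
tool_rot: [0.574, 3.088, -0.0]
force: [0.1, 0.2, -2.0]
gripper_width: 0.0137
finger_force: 40.0
```

Run:
```python
from h import *
state([.467,-.197,.215])
p=r.observe()['tcp_pos']
a=r.grab_frame('top');b=r.grab_frame('scene')
def crop(im,c,h,s): 
    c=np.round(c).astype(int);print(c-h);return cv2.resize(im[c[1]-h:c[1]+h,c[0]-h:c[0]+h,::-1],(s,s),interpolation=cv2.INTER_CUBIC)
q=p-[0,0,.03]
cv2.imwrite('pics/c4.png',np.hstack([crop(a,proj('top',q),25,400),crop(b,proj('scene',q),25,400)]))
for c in ['top','scene']: print([ (np.round(d['extent'],1),round(d['conf'],2)) for d in r.look_for('cap',c)][:2])
```

```text
t 4.95 tcp [ 0.5734 -0.0481  0.2155] yaw 158.95 tilt [ 0. -0. -1.] F [ 0.1  0.2 -2. ] T [-0.02  0.06 -0.02] w 0.0137 q [-0.2   0.27  1.49 -0.    1.38 -1.41]
t units [ 0.917 -3.543  0.01 ]
[274 181]
[245 148]
[(array([286.9, 205.5, 310.9, 216.4]), 0.72)]
[(array([257.4, 146.4, 286. , 185.8]), 0.78)]
```

View pics/c4.png

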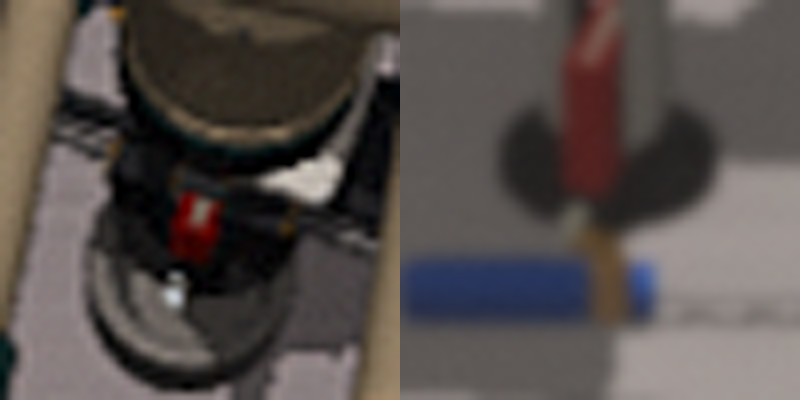

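Left crop (top view): near nub at about (296,217.5). Right crop (scene view): flange centred on column 271, brush tip at about (271,188). The cap hangs upright in the pads.

Run:
```python
from h import *
p=np.array([.5734,-.0481,.2155]);y=np.radians(158.95);ex=np.array([np.cos(y),np.sin(y),0]);ey=np.array([np.sin(y),-np.cos(y),0])
def rel(w): d=w-p; print('along x %.4f  y %.4f'%(d@ex*1,d@ey))
print('tip pred',proj('scene',p-[0,0,.0736]),'flange pred',proj('scene',p-[0,0,.0106]))
print('nub (x+39.5) pred top',proj('top',p+39.5e-3*ex-[0,0,.0090]),'scene -x nub',proj('scene',p-39.5e-3*ex-[0,0,.0106]))
rel(back('top',295.9,217.5,.2065)); rel(back('scene',245+21.9,148+27.2,.205)); rel(back('scene',271.25,187.8,.1419))
```

```text
tip pred [270.35764355 186.57682083] flange pred [270.10357634 167.22971084]
nub (x+39.5) pred top [295.0068857  216.76855448] scene -x nub [265.42120583 175.77582396]
along x 0.0406  y -0.0031
along x -0.0362  y 0.0029
along x -0.0045  y 0.0039
```

arm_command([
  {"tx": 0.1,"ty": -0.4,"tz": 0,"ax": 0,"ay": 0,"az": 0,"claw": 2},
  {"tx": 0.25,"ty": -1,"tz": 0,"ax": 0,"ay": 0,"az": 0,"claw": 2},
  {"tx": 0.45,"ty": -1.7,"tz": 0,"ax": 0,"ay": 0,"az": 0,"claw": 2},
  {"tx": 0.65,"ty": -2.4,"tz": 0,"ax": 0,"ay": 0,"az": 0,"claw": 2},
  {"tx": 0.8,"ty": -3,"tz": 0,"ax": 0,"ay": 0,"az": 0,"claw": 2},
  {"tx": 0.9,"ty": -3.4,"tz": 0,"ax": 0,"ay": 0,"az": 0,"claw": 2},
  {"tx": 0.92,"ty": -3.54,"tz": 0,"ax": 0,"ay": 0,"az": 0,"claw": 2},
  {"tx": 0.92,"ty": -3.54,"tz": 0,"ax": 0,"ay": 0,"az": 0,"claw": 2},
])

```text
time_s: 5.95
tcp_pos: [0.4666, -0.197, 0.2149]
tool_rot: [-0.576, -3.088, -0.001]
force: [0.5, 0.6, -1.3]
gripper_width: 0.0136
finger_force: 40.0
```

arm_command([
  {"tx": 0,"ty": 0,"tz": 0.4,"ax": 0,"ay": 0,"az": 0,"claw": 2},
  {"tx": 0,"ty": 0,"tz": 0.9,"ax": 0,"ay": 0,"az": 0,"claw": 2},
  {"tx": 0,"ty": 0,"tz": 1.4,"ax": 0,"ay": 0,"az": 0,"claw": 2},
  {"tx": 0,"ty": 0,"tz": 1.8,"ax": 0,"ay": 0,"az": 0,"claw": 2},
  {"tx": 0,"ty": 0,"tz": 2.1,"ax": 0,"ay": 0,"az": 0,"claw": 2},
  {"tx": 0,"ty": 0,"tz": 2.3,"ax": 0,"ay": 0,"az": 0,"claw": 2},
  {"tx": 0,"ty": 0,"tz": 2.45,"ax": 0,"ay": 0,"az": 0,"claw": 2},
  {"tx": 0,"ty": 0,"tz": 2.45,"ax": 0,"ay": 0,"az": 0,"claw": 2},
  {"tx": 0,"ty": 0,"tz": 2.45,"ax": 0,"ay": 0,"az": 0,"claw": 2},
])

```text
time_s: 6.85
tcp_pos: [0.4676, -0.1967, 0.0934]
tool_rot: [0.573, 3.088, -0.0]
force: [1.5, 0.3, -2.1]
gripper_width: 0.0136
finger_force: 40.0
```

Run:
```python
from h import *
state()
b=r.grab_frame('scene')
cv2.imwrite('pics/c5.png',cv2.resize(b[130:230,170:270,::-1],None,fx=5,fy=5,interpolation=cv2.INTER_CUBIC))
```

```text
t 6.85 tcp [ 0.4676 -0.1967  0.0934] yaw 158.97 tilt [ 0.001 -0.    -1.   ] F [ 1.5  0.3 -2.1] T [ 0.05  0.01 -0.01] w 0.0136 q [-0.54  0.27  1.82  0.    1.05 -1.74]
```

View pics/c5.png

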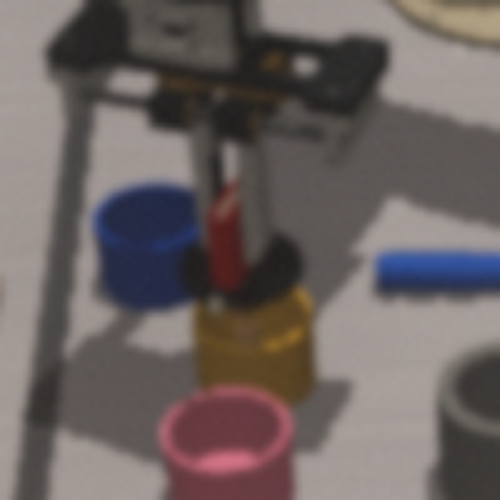

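The brush is inside the yellow pot's mouth (crop 245,325), and the pot is still standing. I'll lift and go to above the port.

arm_command([
  {"tx": 0,"ty": 0,"tz": 0,"ax": 0,"ay": 0,"az": 0,"claw": 2},
  {"tx": 0,"ty": 0,"tz": -0.4,"ax": 0,"ay": 0,"az": 0,"claw": 2},
  {"tx": 0,"ty": 0,"tz": -0.9,"ax": 0,"ay": 0,"az": 0,"claw": 2},
  {"tx": 0,"ty": 0,"tz": -1.5,"ax": 0,"ay": 0,"az": 0,"claw": 2},
  {"tx": 0,"ty": 0,"tz": -2.1,"ax": 0,"ay": 0,"az": 0,"claw": 2},
  {"tx": 0,"ty": 0,"tz": -2.5,"ax": 0,"ay": 0,"az": 0,"claw": 2},
  {"tx": 0,"ty": 0,"tz": -2.7,"ax": 0,"ay": 0,"az": 0,"claw": 2},
  {"tx": 0,"ty": 0,"tz": -2.7,"ax": 0,"ay": 0,"az": 0,"claw": 2},
])

```text
time_s: 7.7
tcp_pos: [0.4677, -0.1971, 0.2295]
tool_rot: [0.573, 3.085, -0.002]
force: [0.1, 0.3, -1.8]
gripper_width: 0.0136
finger_force: 40.0
```

Run:
```python
from h import *
state([.5035,.180,.225],169.2)
```

```text
t 7.7 tcp [ 0.4677 -0.1971  0.2295] yaw 158.95 tilt [ 0.003 -0.002 -1.   ] F [ 0.1  0.3 -1.8] T [ 0.02 -0.04  0.  ] w 0.0136 q [-0.54  0.16  1.6   0.    1.38 -1.74]
t units [2.041 7.297 0.079]
az units -1.282
```

arm_command([
  {"tx": 0.14,"ty": 0.5,"tz": 0,"ax": 0,"ay": 0,"az": -0.1,"claw": 2},
  {"tx": 0.33,"ty": 1.2,"tz": 0,"ax": 0,"ay": 0,"az": -0.2,"claw": 2},
  {"tx": 0.53,"ty": 1.9,"tz": 0,"ax": 0,"ay": 0,"az": -0.35,"claw": 2},
  {"tx": 0.75,"ty": 2.7,"tz": 0,"ax": 0,"ay": 0,"az": -0.5,"claw": 2},
  {"tx": 0.98,"ty": 3.5,"tz": 0,"ax": 0,"ay": 0,"az": -0.65,"claw": 2},
  {"tx": 1.2,"ty": 4.3,"tz": 0,"ax": 0,"ay": 0,"az": -0.8,"claw": 2},
  {"tx": 1.43,"ty": 5.1,"tz": 0,"ax": 0,"ay": 0,"az": -0.95,"claw": 2},
  {"tx": 1.65,"ty": 5.9,"tz": 0,"ax": 0,"ay": 0,"az": -1.1,"claw": 2},
  {"tx": 1.85,"ty": 6.6,"tz": 0,"ax": 0,"ay": 0,"az": -1.2,"claw": 2},
  {"tx": 1.96,"ty": 7,"tz": 0,"ax": 0,"ay": 0,"az": -1.28,"claw": 2},
])

```text
time_s: 8.7
tcp_pos: [0.5002, 0.1679, 0.2262]
tool_rot: [-0.291, -3.125, -0.001]
force: [-0.1, -1.1, -1.8]
gripper_width: 0.0138
finger_force: 40.0
```

arm_command([
  {"tx": 0,"ty": 0.2,"tz": 0,"ax": 0,"ay": 0,"az": 0,"claw": 2},
  {"tx": 0,"ty": 0.3,"tz": 0,"ax": 0,"ay": 0,"az": 0,"claw": 2},
  {"tx": 0,"ty": 0.3,"tz": 0,"ax": 0,"ay": 0,"az": 0,"claw": 2},
  {"tx": 0,"ty": 0.3,"tz": 0,"ax": 0,"ay": 0,"az": 0,"claw": 2},
  {"tx": 0,"ty": 0.3,"tz": 0,"ax": 0,"ay": 0,"az": 0,"claw": 2},
])

```text
time_s: 9.2
tcp_pos: [0.504, 0.1788, 0.228]
tool_rot: [0.298, 3.127, -0.001]
force: [0.2, -0.3, -1.7]
gripper_width: 0.0141
finger_force: 40.0
```

Run:
```python
from h import *
state([.5035,.180,.1586+.006],169.2)
```

```text
t 9.2 tcp [0.504  0.1788 0.228 ] yaw 169.11 tilt [-0. -0. -1.] F [ 0.2 -0.3 -1.7] T [0.01 0.01 0.03] w 0.0141 q [ 0.21  0.2   1.55 -0.    1.39 -1.17]
t units [0.014 0.022 1.268]
az units -0.012
```

arm_command([
  {"tx": 0.01,"ty": 0.02,"tz": 0.4,"ax": 0,"ay": 0,"az": 0,"claw": 2},
  {"tx": 0.01,"ty": 0.02,"tz": 0.8,"ax": 0,"ay": 0,"az": 0,"claw": 2},
  {"tx": 0.01,"ty": 0.02,"tz": 1.1,"ax": 0,"ay": 0,"az": 0,"claw": 2},
  {"tx": 0.01,"ty": 0.02,"tz": 1.4,"ax": 0,"ay": 0,"az": 0,"claw": 2},
  {"tx": 0.01,"ty": 0.02,"tz": 1.65,"ax": 0,"ay": 0,"az": 0,"claw": 2},
  {"tx": 0.01,"ty": 0.02,"tz": 1.85,"ax": 0,"ay": 0,"az": 0,"claw": 2},
  {"tx": 0.01,"ty": 0.02,"tz": 1.95,"ax": 0,"ay": 0,"az": 0,"claw": 2},
  {"tx": 0.01,"ty": 0.02,"tz": 1.95,"ax": 0,"ay": 0,"az": 0,"claw": 2},
])

```text
time_s: 10.0
tcp_pos: [0.5034, 0.1807, 0.13]
tool_rot: [-0.296, -3.127, 0.0]
force: [-0.2, -0.0, -1.8]
gripper_width: 0.0136
finger_force: 40.0
```

Run:
```python
from h import *
state([.5035,.180,.0986],169.2)
b=r.grab_frame('scene')
cv2.imwrite('pics/c6.png',cv2.resize(b[140:215,310:385,::-1],None,fx=8,fy=8,interpolation=cv2.INTER_CUBIC))
p=r.observe()['tcp_pos'];print(proj('scene',p-[0,0,.0296]),proj('scene',[.5035,.18,.085]))
```

```text
t 10.0 tcp [0.5034 0.1807 0.13  ] yaw 169.18 tilt [-0.001 -0.    -1.   ] F [-0.2 -0.  -1.8] T [ 0.02 -0.02 -0.02] w 0.0136 q [ 0.21  0.27  1.71  0.    1.16 -1.17]
t units [-0.005 -0.014  0.628]
az units -0.003
[348.20071394 179.87109772] [347.35546094 184.22699524]
```

View pics/c6.png

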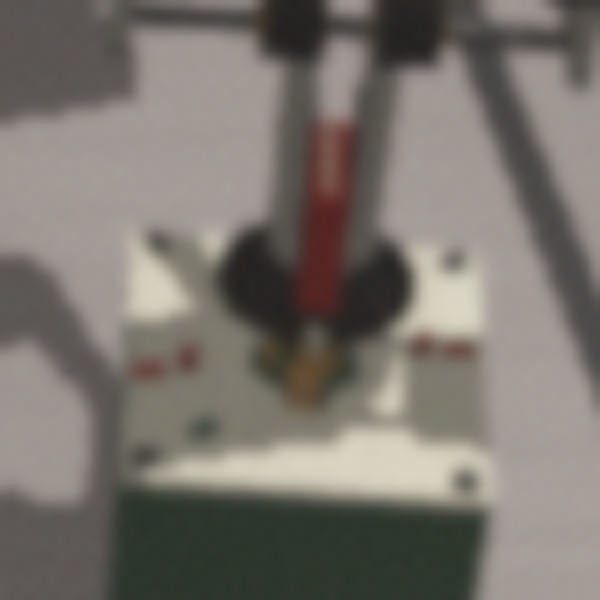

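The crop shows the brush and front lug at (308,375) centred over the port (hole from 258 to 355). I'll descend gently.

arm_command([
  {"tx": 0,"ty": -0.01,"tz": 0.1,"ax": 0,"ay": 0,"az": 0,"claw": 2},
  {"tx": 0,"ty": -0.01,"tz": 0.2,"ax": 0,"ay": 0,"az": 0,"claw": 2},
  {"tx": 0,"ty": -0.01,"tz": 0.28,"ax": 0,"ay": 0,"az": 0,"claw": 2},
  {"tx": 0,"ty": -0.01,"tz": 0.34,"ax": 0,"ay": 0,"az": 0,"claw": 2},
  {"tx": 0,"ty": -0.01,"tz": 0.38,"ax": 0,"ay": 0,"az": 0,"claw": 2},
  {"tx": 0,"ty": -0.01,"tz": 0.4,"ax": 0,"ay": 0,"az": 0,"claw": 2},
])

```text
time_s: 10.65
tcp_pos: [0.5035, 0.1805, 0.1102]
tool_rot: [-0.296, -3.127, 0.0]
force: [-0.0, -0.9, -2.4]
gripper_width: 0.0139
finger_force: 40.0
```

Past lug contact height (0.1146) with no force. Continuing.

arm_command([
  {"tx": 0,"ty": 0,"tz": 0.05,"ax": 0,"ay": 0,"az": 0,"claw": 2},
  {"tx": 0,"ty": 0,"tz": 0.1,"ax": 0,"ay": 0,"az": 0,"claw": 2},
  {"tx": 0,"ty": 0,"tz": 0.14,"ax": 0,"ay": 0,"az": 0,"claw": 2},
  {"tx": 0,"ty": 0,"tz": 0.18,"ax": 0,"ay": 0,"az": 0,"claw": 2},
  {"tx": 0,"ty": 0,"tz": 0.21,"ax": 0,"ay": 0,"az": 0,"claw": 2},
  {"tx": 0,"ty": 0,"tz": 0.23,"ax": 0,"ay": 0,"az": 0,"claw": 2},
  {"tx": 0,"ty": 0,"tz": 0.23,"ax": 0,"ay": 0,"az": 0,"claw": 2},
])

```text
time_s: 11.35
tcp_pos: [0.5035, 0.1805, 0.0988]
tool_rot: [-0.296, -3.127, 0.0]
force: [-0.7, 0.4, -2.2]
gripper_width: 0.0139
finger_force: 40.0
```

Run:
```python
from h import *
state([.5035,.180,.0986],169.2)
```

```text
t 11.35 tcp [0.5035 0.1805 0.0988] yaw 169.2 tilt [-0.  0. -1.] F [-0.7  0.4 -2.2] T [ 0.03 -0.   -0.03] w 0.0139 q [ 0.21  0.3   1.76  0.    1.09 -1.17]
t units [-0.002 -0.01   0.005]
az units -0.0
```

Not yet touching. I'll press down until contact shows.

arm_command([
  {"tx": 0,"ty": 0,"tz": 0.01,"ax": 0,"ay": 0,"az": 0,"claw": 2},
  {"tx": 0,"ty": 0,"tz": 0.02,"ax": 0,"ay": 0,"az": 0,"claw": 2},
  {"tx": 0,"ty": 0,"tz": 0.03,"ax": 0,"ay": 0,"az": 0,"claw": 2},
  {"tx": 0,"ty": 0,"tz": 0.03,"ax": 0,"ay": 0,"az": 0,"claw": 2},
])

```text
time_s: 11.75
tcp_pos: [0.5038, 0.1805, 0.0986]
tool_rot: [0.296, 3.127, 0.001]
force: [-1.7, 0.3, 5.7]
gripper_width: 0.014
finger_force: 40.0
```

arm_command([
  {"tx": 0,"ty": 0,"tz": 0,"ax": 0,"ay": 0,"az": 0.2,"claw": 2},
  {"tx": 0,"ty": 0,"tz": 0,"ax": 0,"ay": 0,"az": 0.6,"claw": 2},
  {"tx": 0,"ty": 0,"tz": 0,"ax": 0,"ay": 0,"az": 1,"claw": 2},
  {"tx": 0,"ty": 0,"tz": 0,"ax": 0,"ay": 0,"az": 1.4,"claw": 2},
  {"tx": 0,"ty": 0,"tz": 0,"ax": 0,"ay": 0,"az": 1.7,"claw": 2},
  {"tx": 0,"ty": 0,"tz": 0,"ax": 0,"ay": 0,"az": 2,"claw": 2},
  {"tx": 0,"ty": 0,"tz": 0,"ax": 0,"ay": 0,"az": 2,"claw": 2},
], force=50)

```text
time_s: 12.45
tcp_pos: [0.5037, 0.1799, 0.0986]
tool_rot: [0.728, 3.055, -0.001]
force: [-2.0, -1.5, 5.5]
gripper_width: 0.0139
finger_force: 50.0
```

Run:
```python
from h import *
state([.5035,.180,.0986],130.8)
```

```text
t 12.45 tcp [0.5037 0.1799 0.0986] yaw 153.18 tilt [ 0.001 -0.001 -1.   ] F [-2.  -1.5  5.5] T [-0.27  0.43 -0.  ] w 0.0139 q [ 0.21  0.3   1.76 -0.    1.09 -0.89]
t units [ 0.004 -0.    -0.001]
az units 2.798
```

arm_command([
  {"tx": 0,"ty": 0,"tz": 0,"ax": 0,"ay": 0,"az": 0.3,"claw": 2},
  {"tx": 0,"ty": 0,"tz": 0,"ax": 0,"ay": 0,"az": 0.8,"claw": 2},
  {"tx": 0,"ty": 0,"tz": 0,"ax": 0,"ay": 0,"az": 1.3,"claw": 2},
  {"tx": 0,"ty": 0,"tz": 0,"ax": 0,"ay": 0,"az": 1.8,"claw": 2},
  {"tx": 0,"ty": 0,"tz": 0,"ax": 0,"ay": 0,"az": 2.2,"claw": 2},
  {"tx": 0,"ty": 0,"tz": 0,"ax": 0,"ay": 0,"az": 2.6,"claw": 2},
  {"tx": 0,"ty": 0,"tz": 0,"ax": 0,"ay": 0,"az": 2.85,"claw": 2},
  {"tx": 0,"ty": 0,"tz": 0,"ax": 0,"ay": 0,"az": 2.85,"claw": 2},
  {"tx": 0,"ty": 0,"tz": 0,"ax": 0,"ay": 0,"az": 2.85,"claw": 2},
])

```text
time_s: 13.35
tcp_pos: [0.5037, 0.1801, 0.0985]
tool_rot: [1.317, 2.851, -0.0]
force: [-2.0, -1.9, 6.2]
gripper_width: 0.0134
finger_force: 50.0
```

Run:
```python
from h import *
state([.5035,.180,.0986],130.8)
a=r.grab_frame('top');b=r.grab_frame('scene')
cv2.imwrite('pics/c7.png',np.hstack([cv2.resize(a[200:270,190:260,::-1],(400,400),interpolation=2),cv2.resize(b[150:220,313:383,::-1],(400,400),interpolation=2)]))
```

```text
t 13.35 tcp [0.5037 0.1801 0.0985] yaw 130.41 tilt [ 0.001 -0.001 -1.   ] F [-2.  -1.9  6.2] T [-0.3   0.45  0.09] w 0.0134 q [ 0.21  0.3   1.76 -0.    1.09 -0.49]
t units [ 0.001 -0.003 -0.001]
az units -0.049
```

View pics/c7.png

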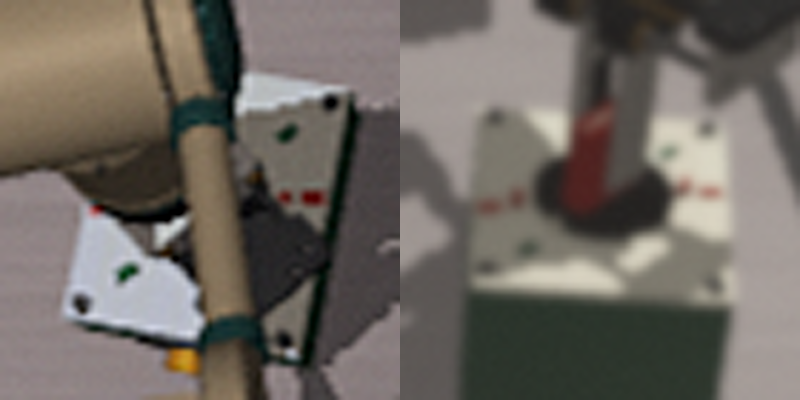

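The scene crop shows the flange flush on the top (600,195) and the bar in line with the green marks (530,247) and (670,152). Spring torque is 0.09 N m, as expected half-way. Handing in.

```bash
python3 -c "
from rig import r
print(r.close_job())"
```

```text
the job is handed in; nothing more can be done
None
```

The job is handed in, with no verdict shown. The brush was dipped in the yellow pot, which was still standing after the dip, and the cap was fitted flush in the port and turned about 39° clockwise to the green half-way marks. It was still gripped there when I handed in.

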